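# Slide the top slat off the stack and cover the crate

## Task

Slide the top wooden slat lengthwise off the stack in the magazine, without lifting it, onto the narrow rail beside it until it is clear of the stack, and let go of it there; the slats below must stay where they are. Then take it by its two long edges and set it gently down flat across the open crate, centred on both end walls between the cleats. Leave everything else on the bench alone.

Things in the scene. Friction and masses are not known exactly. Their poses are not given: they have to be found in the camera images.
- slat_top: The slat to move: topmost of four identical plain light-wood slats, 150 long (x) x 56 wide (y) x 7 thick, 30 to 65 g; origin at the centre of its underside, z up. It starts on slat_2, its x along the magazine's x (within 3 mm, 1 degree). The cheeks leave no room for a finger beside it there.
- slat_2: The second slat, same size and axes as slat_top, directly under it. To be left in place.
- slat_3: The third slat, same size. To be left in place.
- slat_4: The lowest slat, same size, on the magazine's plinth. To be left in place.
- magazine: Fixed grey steel slat magazine. Origin on the table under the stack's middle, z up; slats slide out along its +x. Base plate 8 high, x -100 to 270, y +-50. The top slat lies from z 50 to 57. Cheeks flank the stack: x +-78, y 30.5 to 40.5 each side, tops at z 60, 3 above the top slat. Both ends of the stack are open; its ends are at x +-75.
- rail (a point): Point on top of the magazine's rail where the middle of a slat's underside comes when it is pushed home against the end stop (magazine x 170.5, z 48). The rail runs from magazine x 90 to 245, is 28 wide, 2 lower than the top slat's underside, 15 beyond the stack. Stop: face at x 245.5, 50 wide, top at z 56. The slat overhangs the rail by 14 on each side: fingers can straddle it.
- crate: Fixed open wooden crate with a carton packed in it. Origin on the table under its centre, z up. 150 long (x) x 120 wide (y). End walls (across x, 12 thick, outer faces at x +-75) are 75 high; side walls (10 thick, outer faces at y +-60) only 50 high; the carton's top is at z 42.
- crate_seat (a point): Where the middle of the slat's underside belongs: 75 above the crate's origin, level with the tops of both end walls, axes as the crate. On each end wall stand two cleats 12 x 10, 7 high, inner faces at crate y +-33: the slat, its length along the crate's x, goes down between them with 5 play each side.
- tape_roll: Bystander: brown roll of tape lying flat, 90 across, 48 high; origin under its centre.
- marker: Bystander: marker pen lying down, 130 long (its x), 13 thick; origin under its middle.
- cutter: Bystander: black utility cutter lying down, about 155 long (its x), 24 wide, 22 high; origin under its middle.
- calculator: Bystander: black calculator, 125 (x) x 78 (y) x 16; origin under its centre.
- clip: Bystander: steel spring clip standing jaws down, 100 long (x), 22 wide, 47 high with its wire; origin under its centre.
- glue: Bystander: white bottle, 44 across, about 100 high, standing; origin under its centre.
- offcut: Bystander: wooden offcut, 70 (x) x 45 (y) x 22; origin under its centre.

How it is judged (in metres and radians):
On the way:
1. the top slat lies flat on the rail, clear of the stack, and the fingers have let go of it (x of slat_top in the frame of magazine between 0.149 and 0.185 m and z of slat_top in the frame of magazine between 0.045 and 0.051 m and angle between slat_top's own z axis and vertical below 0.06 rad and contact force between slat_top and the fingers below 0.2 N and linear speed of slat_top below 0.02 m/s), for 0.2 s.
At the end, for the whole second after the job is handed in: slat_top rests flat (0.04 rad) on both end walls of the crate, down between the cleats (height within 2.5 mm), centred within 10 mm lengthwise and 8 mm across, along the crate's x within 0.10 rad, at rest; the other three slats are within 8 mm of where they were (x of slat_top in the frame of crate between -0.01 and 0.01 m and y of slat_top in the frame of crate between -0.008 and 0.008 m and z of slat_top in the frame of crate between 0.0725 and 0.0775 m and angle between slat_top's own z axis and vertical below 0.04 rad and angle between the x axis of slat_top and the x axis of crate, either way round below 0.1 rad and linear speed of slat_top below 0.01 m/s and distance of each of slat_2, slat_3, slat_4 from where it was at the start of the episode below 0.008 m); the robot touches nothing.
It fails at once if one of the lower slats moved by more than 8 mm (distance of any of slat_2, slat_3, slat_4 from where it was at the start of the episode above 0.008 m).
It fails at once if the top slat lifted (more than 8 mm) while still over the stack (x of slat_top in the frame of magazine between -0.135 and 0.135 m and y of slat_top in the frame of magazine between -0.05 and 0.05 m and z of slat_top in the frame of magazine between 0.058 and 0.1 m).
It fails at once if the top slat dropped or thrown (faster than 0.6 m/s with no finger on it) (linear speed of slat_top above 0.6 m/s and contact force between slat_top and the fingers below 0.1 N).
It fails at once if a bystander moved by more than 20 mm (distance of any of tape_roll, marker, cutter, calculator, clip, glue, offcut from where it was at the start of the episode above 0.02 m).
It also fails if it takes over 58 s, if anything falls off the work surface, if the arm or the gripper's body presses on something with over 40 N, if the wrist force passes 120 N, or if a joint passes its speed limit or range.

## Robot

A 6-joint arm with a two-finger parallel gripper is mounted at the origin on the work surface. World frame = base frame: x ahead of the robot, y to its left, z up, the work surface at z = 0. Lengths are in mm, angles in rad, forces in N, time in s.
With the tool pointing down it reaches from about 425 to 950 mm from the base axis. Payload 3.5 kg.
Tool frame: the origin (TCP) lies on the centre line of the jaws, within the pads' length; the fingertips stand 14 mm ahead of it and the grasp point (between the pads) lies 5 mm behind it (arm.tcp_to_tips is the distance from the TCP to the fingertips, in mm); z points along the fingers, y is the direction in which the jaws open and shut (so a half turn about z gives the same grasp; the last joint's range is limited). The gripper opens to 85 mm and grips with 20 to 120 N. Pads are 22 mm wide; open, the fingers measure 114 mm over their backs; the gripper's body (76 mm by 85 mm) begins 54 mm behind the grasp point. The pads swing forward as they close: fully open they stand 13 mm farther back than shut.
Start: joints at [-1.308, 0.286, 1.577, -0, 1.279, -0.15], TCP at [270.815, -618.276, 245.325] pointing down, gripper open.
Joint ranges: [-2.77, 2.77], [-0.9, 2.22], [0.21, 2.48], [-1.53, 4.67], [0.24, 2.81], [-2.84, 2.84]. Speed limits (rad/s): [2.79, 2.79, 3.14, 3.14, 3.14, 3.14].

## Interface

Orientations are given as a rotation vector (axis times angle).
In Python, from bench import readout, eyes, ticket, arm gives the robot as it stands. The module is installed in compiled form; this text tells all that it offers.
- The arm moves only by the tool drive_tool, never from a script. Its argument "series" is a list of rows, each an object with "travel": the shift along the world's x, y, z in mm, a list of three; "turn": the turn about the world's z in rad; "claw": the opening in per cent of the stroke, from 0 (shut) to 100 (fully open). A call has 1 to 12 rows; each row is the pose to reach, as a shift and turn from the pose commanded when the call began; what a row does not reach only later rows make up. A row lasts 1/8 s, in which the tool goes at most 62.5 mm and 10.7 degrees, less where a joint would pass 70% of its speed; a pose out of reach is approached as far as the arm can. A call with a gripper value outside its range is refused whole. The fingers move at their own pace and stop on an object; the grip force is fixed at half the most. Time passes only in rows, so rows that repeat a pose let the fingers close. It gives the time, the measured TCP pose, the force and the opening at its end, in the units of the state.
- readout.observe(): the state, without advancing time (a new reading comes with each control period).
- eyes.grab_frame(name): name is "side" or "top" or "wrist"; returns (picture, depth): 420x560x3 uint8, red, green, blue; 420x560 float32, mm along the optical axis (not along the pixel's ray), 0 where there is no reading.
- eyes.camera_info(name): a dict with "fx", "fy", "cx", "cy" (pixels), "D" ([k1, k2, p1, p2, k3] as OpenCV has them; the pictures are not rectified), "R" (3x3) and "t" (3): a world point X has camera coordinates R X + t. Camera axes: x right, y down, z forward; pixel columns grow to the right and rows downward; lengths in mm; the calibration is good to about 2 mm. A picture is of the moment at which its call begins: read the wrist's pose just before it. camera_info takes no time and is no camera call; for the wrist camera it gives the pose at the moment of the call.
- ticket.close_job(): hands the job in, once; it reports no verdict.
The state is a dict: "t": time; "q": joint angles; "joint_vel": joint speeds; "tau": joint torques, N m; "position": TCP position; "tcp_rot": TCP orientation; "force": force on the tool from outside, world axes, zero at the start; "ft_torque": the same for the moment, N m; "finger_gap": finger opening in mm.
Only numpy, scipy, OpenCV 4.12 (cv2) and the standard library are available. Lean on these libraries where they do the work, as an engineer would, in place of code of your own. Each camera call takes 0.05 s, during which the arm holds its last target.

## Working session

There is one attempt and no reset: what is moved stays moved. The work goes in short steps, Python scripts to look and compute and a tool call to move; the robot and the scene stay as the last step left them, time stands still between calls to the robot, and variables do not carry over. Pictures are saved under pics/ and viewed, and the job is handed in when it is done.

Besides the shell and the picture viewer there is one more tool, called after "Request:" by a JSON object that holds its "op" and its "data", one argument or row to a line. drive_tool: Moves the arm, as the interface text tells. Its arguments: {"type":"object","properties":{"series":{"type":"array"}},"required":["series"]}

```bash
mkdir -p pics; python3 - <<'E'
from bench import readout, eyes, arm
import cv2, numpy as np
s=readout.observe()
print({k:np.round(v,3).tolist() for k,v in s.items()}, arm.tcp_to_tips)
for n in ("top","side","wrist"):
    c=eyes.camera_info(n); p,d=eyes.grab_frame(n)
    cv2.imwrite(f"pics/{n}0.png",p[:,:,::-1]); np.savez(f"{n}0.npz",p=p,d=d,R=c["R"],t=c["t"],D=c["D"],K=[c["fx"],c["fy"],c["cx"],c["cy"]])
    print(n,np.round(-np.array(c["R"]).T@np.array(c["t"])),[round(c[k]) for k in("fx","fy","cx","cy")],c["D"])
E
```

```text
{'t': 0.0, 'q': [-1.308, 0.287, 1.578, 0.0, 1.279, -0.15], 'joint_vel': [-0.002, -0.001, -0.001, -0.001, -0.002, -0.002], 'tau': [0.001, -40.598, -29.263, -0.0, 0.006, 0.0], 'position': [270.642, -617.684, 243.924], 'tcp_rot': [-3.073, -0.643, 0.0], 'force': [0.275, -0.024, 0.308], 'ft_torque': [0.013, -0.032, 0.001], 'finger_gap': 85.33} 14.0
top [ 342.  -12. 1390.] [470, 470, 280, 210] [0.02482525 0.         0.         0.         0.        ]
side [ 172. 1099. 1077.] [531, 531, 282, 210] [-0.0867124  0.         0.         0.         0.       ]
wrist [ 342. -588.  372.] [372, 372, 278, 204] [-0.04248126  0.          0.          0.          0.        ]
```

View pics/top0.png

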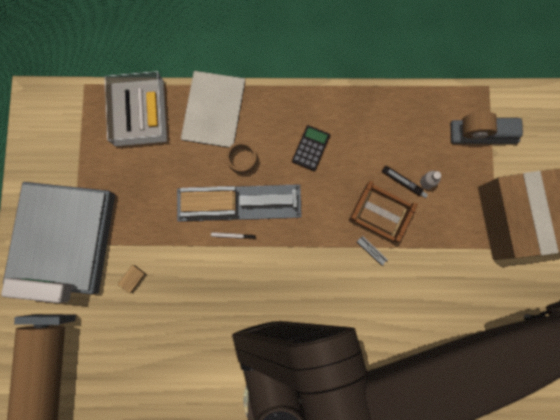

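View pics/side0.png

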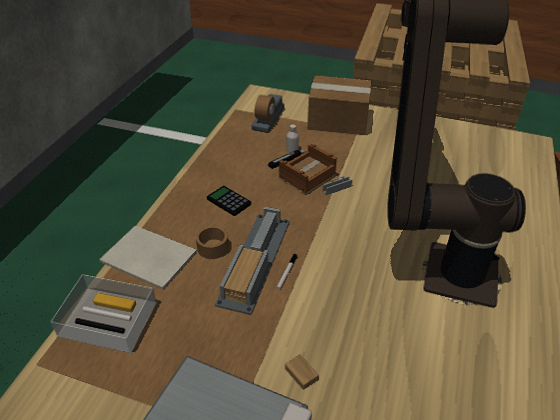

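View pics/wrist0.png

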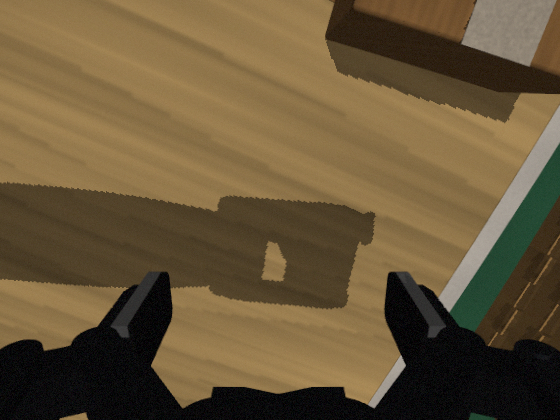

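The top view shows the magazine at about (178–300, 185–220), with the stack to the left around (207,201) and the rail to the right. The crate is at (384,213). The tape roll (243,158) and marker (233,236) flank the magazine, and the clip (372,251), cutter (404,180) and glue (432,180) stand around the crate. Next I'll measure from the top and side views.

```bash
cat > h.py <<'E'
import numpy as np, cv2
def load(n):
    f=np.load(n+'.npz'); return {k:f[k] for k in f}
def K(c): fx,fy,cx,cy=c['K']; return np.array([[fx,0,cx],[0,fy,cy],[0,0,1.]])
def rays(c,uv): 
    n=cv2.undistortPoints(np.asarray(uv,float).reshape(-1,1,2),K(c),c['D']).reshape(-1,2)
    return np.c_[n,np.ones(len(n))]
def onplane(c,uv,z):
    r=rays(c,uv)@c['R']; o=-c['R'].T@c['t']; return o+r*((z-o[2])/r[:,2])[:,None]
def cloud(c):
    h,w=c['d'].shape; u,v=np.meshgrid(np.arange(w),np.arange(h))
    n=rays(c,np.c_[u.ravel(),v.ravel()]); P=(n*c['d'].reshape(-1,1)-c['t'])@c['R']
    return P.reshape(h,w,3)
def rect(c,mask,z):
    m,_=cv2.findContours(mask.astype(np.uint8),cv2.RETR_EXTERNAL,cv2.CHAIN_APPROX_NONE)
    k=max(m,key=cv2.contourArea); p=onplane(c,k.reshape(-1,2),z)[:,:2].astype(np.float32)
    return cv2.minAreaRect(p),k
E
python3 - <<'E'
from h import *
for n in('top0','side0'):
    c=load(n);P=cloud(c);img=c['p'][:,:,::-1].copy()
    hsv=cv2.cvtColor(c['p'],cv2.COLOR_RGB2HSV)
    if n=='top0': boxes={'mag':(170,178,310,228),'crate':(345,178,425,250)}
    else: boxes={'mag':(210,200,300,318),'crate':(270,135,345,200)}
    for k,(a,b,e,f) in boxes.items():
        cv2.imwrite(f'pics/{n}_{k}.png',cv2.resize(img[b:f,a:e],None,fx=6 if n=='top0' and k=='crate' else 5,fy=6 if n=='top0' and k=='crate' else 5,interpolation=cv2.INTER_NEAREST))
        z=P[b:f,a:e,2]; hgt=np.clip(z,0,110)*2.3
    if n=='top0':
        for v in (190,201,215): print(v,[(u,int(P[v,u,2])) for u in range(174,306,4)])
        print(P[201,207],P[201,235],P[213,384])
E
```

```text
190 [(174, 1), (178, 8), (182, 57), (186, 66), (190, 62), (194, 56), (198, 60), (202, 58), (206, 63), (210, 62), (214, 55), (218, 54), (222, 58), (226, 61), (230, 51), (234, 50), (238, 10), (242, 6), (246, 10), (250, 6), (254, 8), (258, 7), (262, 5), (266, 3), (270, 12), (274, 9), (278, 3), (282, 10), (286, 5), (290, 9), (294, 56), (298, 9), (302, 0)]
201 [(174, 1), (178, 9), (182, 52), (186, 54), (190, 57), (194, 54), (198, 54), (202, 55), (206, 57), (210, 55), (214, 55), (218, 52), (222, 57), (226, 56), (230, 60), (234, 46), (238, 13), (242, 44), (246, 50), (250, 46), (254, 49), (258, 50), (262, 54), (266, 47), (270, 52), (274, 44), (278, 47), (282, 51), (286, 53), (290, 45), (294, 55), (298, 11), (302, 0)]
215 [(174, 1), (178, 10), (182, 57), (186, 60), (190, 62), (194, 57), (198, 60), (202, 63), (206, 57), (210, 46), (214, 40), (218, 44), (222, 41), (226, 36), (230, 41), (234, 34), (238, 7), (242, 6), (246, 8), (250, 7), (254, 6), (258, 9), (262, 10), (266, 7), (270, 11), (274, 9), (278, 0), (282, 10), (286, 4), (290, 6), (294, 6), (298, 9), (302, 2)]
[553.83442455 220.03948158  59.22918675] [561.27899719 144.23329518  17.48144122] [ 526.4131468  -290.03896428   41.24562107]
```

View pics/top0_mag.png

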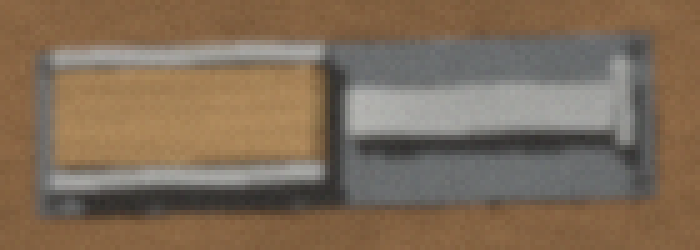

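View pics/top0_crate.png

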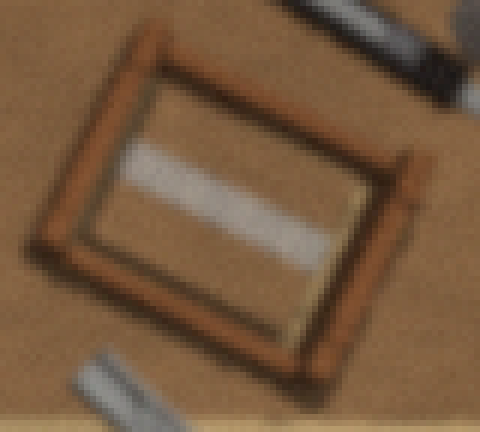

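The magazine crop shows the slat between its cheeks with the rail to its right. The crate crop shows end walls at the left and right, tilted about 25°. I'll take rough poses now, then refine them with the wrist camera.

```bash
python3 - <<'E'
from h import *
c=load('top0');P=cloud(c)
hsv=cv2.cvtColor(c['p'],cv2.COLOR_RGB2HSV)
print(hsv[201,207],hsv[225,270],hsv[201,260],hsv[195,260])
# gray mask for magazine plate region
b=np.zeros(hsv.shape[:2],bool); b[178:228,170:310]=1
wood=b&(hsv[...,1]>80)&(P[...,2]>35)
wood[:, 240:]=0
wood=cv2.morphologyEx(wood.astype(np.uint8),cv2.MORPH_OPEN,np.ones((3,3)))
print('slat',rect(c,wood,57)[0])
plate=b&(hsv[...,1]<70)
r,k=rect(c,cv2.morphologyEx(plate.astype(np.uint8),cv2.MORPH_CLOSE,np.ones((5,5))),8); print('plate',r,cv2.boundingRect(k))
b[:]=0;b[178:250,345:425]=1
# crate footprints via corners from the crop (outer end wall top corners) z 75/82
uv=np.array([(152,22),(42,246),(312,378),(420,165)])/6+[345,178]
q=onplane(c,uv,78);print(q.round(),q.mean(0))
for n,uv in dict(tape=(243,158),marker=(233,236),glue=(432,180),cutter=(404,180),clip=(372,251),calc=(311,148),offcut=(132,279)).items(): print(n,onplane(c,[uv],15).round())
E
```

```text
[ 16 119 169] [ 15 128 140] [ 15   3 164] [ 30   2 136]
slat ((555.2487182617188, 217.72238159179688), (56.253822326660156, 155.37869262695312), 2.3588240146636963)
plate ((559.6005249023438, 134.4999542236328), (101.82444763183594, 368.4314270019531), 2.0790364742279053) (177, 185, 124, 36)
[[ 611. -246.   78.]
 [ 504. -193.   78.]
 [ 443. -317.   78.]
 [ 543. -369.   78.]] [ 525.19463153 -281.18379469   78.        ]
tape [[693. 124.  15.]]
marker [[458. 148.  15.]]
glue [[ 630. -439.   15.]]
cutter [[ 629. -356.   15.]]
clip [[ 418. -259.   15.]]
calc [[725. -80.  15.]]
offcut [[330. 438.  15.]]
```

Request:
{"op": "drive_tool", "data": {
  "series": [
    {"travel":[70,85,20],"turn":0.17},
    {"travel":[110,134,30],"turn":0.34},
    {"travel":[150,180,40],"turn":0.5},
    {"travel":[185,225,50],"turn":0.6},
    {"travel":[219,268,55],"turn":0.68},
    {"travel":[219,268,55],"turn":0.68},
    {"travel":[219,268,55],"turn":0.68},
    {"travel":[219,268,55],"turn":0.68}
  ]
}}

```text
$.series[0]: bad value
```

```bash
cat > snap.py <<'E'
import sys
from bench import readout, eyes, arm
import cv2, numpy as np
n,o=sys.argv[1:3]
s=readout.observe(); c=eyes.camera_info(n); p,d=eyes.grab_frame(n)
print(s['t'],np.round(s['position'],1),np.round(s['tcp_rot'],4),np.round(s['force'],1),round(s['finger_gap'],1),arm.tcp_to_tips)
print(np.abs(s['joint_vel']).max(),np.round(s['q'],2), 'cam',np.round(-np.array(c["R"]).T@np.array(c["t"])))
cv2.imwrite(f"pics/{o}.png",p[:,:,::-1]); np.savez(f"{o}.npz",p=p,d=d,R=c["R"],t=c["t"],D=c["D"],K=[c["fx"],c["fy"],c["cx"],c["cy"]])
E
python3 snap.py wrist w1
```

```text
0.15 [ 270.7 -617.8  244.2] [-3.073e+00 -6.435e-01  2.000e-04] [ 1.3  0.2 -1.3] 85.6 14.0
0.0042067610355225665 [-1.31  0.29  1.58 -0.    1.28 -0.15] cam [ 342. -588.  372.]
```

View pics/w1.png

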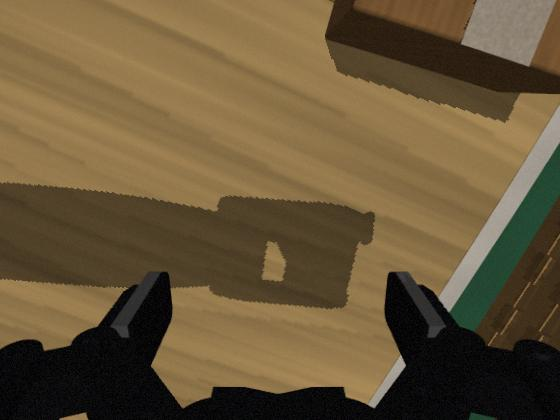

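The call was refused because the rows had no claw value, so the picture still shows the start view. I'll send it again with claw included.

Request:
{"op": "drive_tool", "data": {
  "series": [
    {"travel":[35,45,20],"turn":0.15,"claw":100},
    {"travel":[70,90,30],"turn":0.3,"claw":100},
    {"travel":[110,134,40],"turn":0.45,"claw":100},
    {"travel":[145,178,50],"turn":0.6,"claw":100},
    {"travel":[182,223,55],"turn":0.68,"claw":100},
    {"travel":[219,268,55],"turn":0.68,"claw":100},
    {"travel":[219,268,55],"turn":0.68,"claw":100},
    {"travel":[219,268,55],"turn":0.68,"claw":100}
  ]
}}

```text
t: 1.2
position: [489.7, -350.3, 300.1]
tcp_rot: [-2.683, -1.633, 0.001]
force: [0.1, -0.4, -0.1]
finger_gap: 85.7
```

```bash
python3 snap.py wrist w1
```

```text
1.2 [ 489.7 -350.3  300.1] [-2.6835e+00 -1.6332e+00  1.0000e-03] [ 0.1 -0.4 -0.1] 85.7 14.0
0.031769208906943715 [-0.79  0.09  1.7  -0.    1.35 -0.31] cam [ 526. -282.  428.]
```

View pics/w1.png

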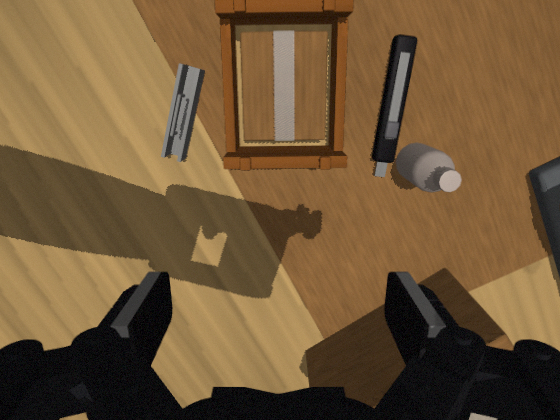

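The crate sits at the top of the view. Its near end wall is at (285,160) with cleats at (246,160) and (325,160), and the far wall is at (285,8), slightly clipped. I'll move on so that both walls are fully in view.

Request:
{"op": "drive_tool", "data": {
  "series": [
    {"travel":[20,40,0],"turn":0,"claw":100},
    {"travel":[40,78,0],"turn":0,"claw":100},
    {"travel":[40,78,0],"turn":0,"claw":100},
    {"travel":[40,78,0],"turn":0,"claw":100}
  ]
}}

```text
t: 1.75
position: [529.1, -273.7, 300.2]
tcp_rot: [2.685, 1.63, -0.001]
force: [-0.1, -0.8, 0.2]
finger_gap: 85.7
```

```bash
python3 snap.py wrist w2; python3 -c "
import cv2
i=cv2.imread('pics/w2.png');cv2.imwrite('pics/w2c.png',cv2.resize(i[0:290,190:390],None,fx=2.05,fy=2.05,interpolation=cv2.INTER_NEAREST))"
```

```text
1.75 [ 529.1 -273.7  300.2] [ 2.6853e+00  1.6302e+00 -1.0000e-03] [-0.1 -0.8  0.2] 85.7 14.0
0.01214413334526409 [-0.65  0.08  1.72 -0.    1.35 -0.17] cam [ 565. -206.  428.]
```

View pics/w2c.png

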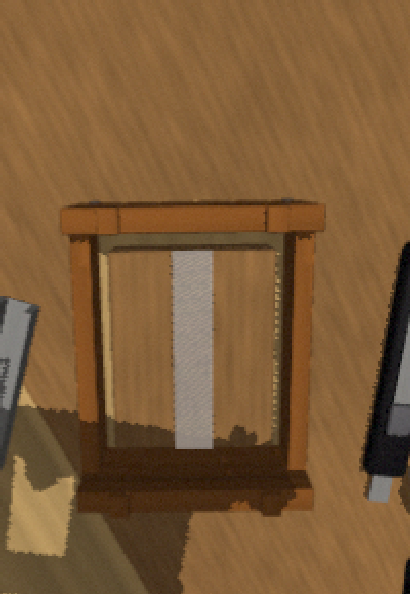

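Both end walls are now visible, the far one at crop row ~218 and the near one at ~493. I'll segment the wall tops by height.

```bash
python3 - <<'E'
from h import *
c=load('w2');P=cloud(c);z=P[...,2]
near=(np.hypot(P[...,0]-525,P[...,1]+281)<130)
m=(near&(z>63)&(z<95)).astype(np.uint8)
m=cv2.morphologyEx(m,cv2.MORPH_OPEN,np.ones((3,3)))
n,l,s,ce=cv2.connectedComponentsWithStats(m)
o=[]
for i in np.argsort(-s[1:,4])[:4]+1:
    q=P[l==i]; print(s[i],q[:,2].min().round(),np.median(q[:,2]).round(1))
    if s[i,4]>500:
        r=cv2.minAreaRect(q[:,:2].astype(np.float32)); print(r)
        f=cv2.fitLine(q[:,:2].astype(np.float32),cv2.DIST_HUBER,0,.01,.01).ravel(); print(np.degrees(np.arctan2(f[1],f[0])))
cv2.imwrite('pics/m2.png',m*255)
E
```

```text
[ 219   99  130   16 1776] 63.0 74.1
((561.65673828125, -223.74977111816406), (12.283044815063477, 119.5276870727539), 63.325157165527344)
-26.62056
[ 227  234  116   19 1682] 63.0 73.9
((499.17205810546875, -346.9270324707031), (13.20693302154541, 119.9419937133789), 63.262638092041016)
-26.732487
```

View pics/m2.png

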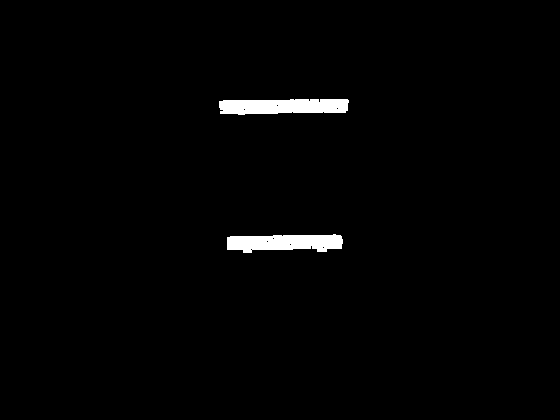

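Each wall measures 120 × 12–13 mm, they are 138.1 mm apart (138 expected) and sit at z 74. That puts the crate centre at (530.4, −285.3) with its axis at 63.2°. Next is the magazine.

Request:
{"op": "drive_tool", "data": {
  "series": [
    {"travel":[4,55,0],"turn":0.1,"claw":60},
    {"travel":[8,110,0],"turn":0.2,"claw":20},
    {"travel":[12,165,0],"turn":0.3,"claw":20},
    {"travel":[16,220,0],"turn":0.4,"claw":20},
    {"travel":[20,275,0],"turn":0.517,"claw":20},
    {"travel":[22,330,0],"turn":0.517,"claw":20},
    {"travel":[25,385,0],"turn":0.517,"claw":20},
    {"travel":[28,424,0],"turn":0.517,"claw":20},
    {"travel":[28,424,0],"turn":0.517,"claw":20},
    {"travel":[28,424,0],"turn":0.517,"claw":20}
  ]
}}

```text
t: 3.05
position: [558.1, 150.3, 300.2]
tcp_rot: [2.179, 2.263, -0.001]
force: [0.3, -0.5, -0.1]
finger_gap: 17.2
```

```bash
python3 snap.py wrist w3
```

```text
3.05 [558.1 150.3 300.2] [ 2.1790e+00  2.2627e+00 -1.1000e-03] [ 0.3 -0.5 -0.1] 17.2 14.0
0.012738669360488468 [ 0.09  0.04  1.76 -0.    1.35  0.05] cam [555. 227. 428.]
```

View pics/w3.png

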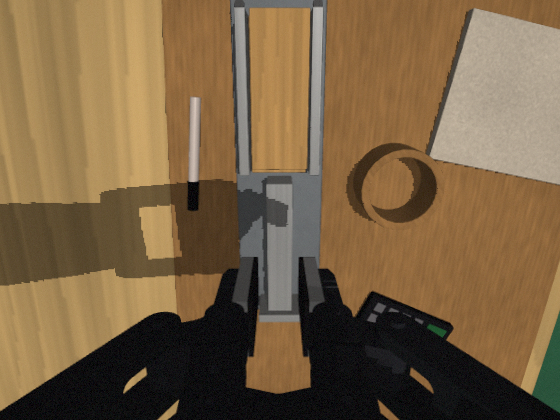

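The slat (columns 250–310, rows 8–172) lies between the cheeks, the rail is at columns 265–293 and the stop is near row 316. The tape roll and marker are well clear to either side.

```bash
python3 - <<'E'
from h import *
c=load('w3');P=cloud(c);z=P[...,2]
hsv=cv2.cvtColor(c['p'],cv2.COLOR_RGB2HSV)
b=np.zeros(z.shape,bool); b[0:185,225:335]=1
w=(b&(hsv[...,1]>90)&(z>48)&(z<66)).astype(np.uint8); w=cv2.morphologyEx(w,cv2.MORPH_OPEN,np.ones((5,5)))
r,k=rect(c,w,57); print('slat',r,cv2.boundingRect(k), np.median(z[w>0]))
g=(b&(hsv[...,1]<70)&(z>50)&(z<70)).astype(np.uint8); g=cv2.morphologyEx(g,cv2.MORPH_OPEN,np.ones((3,3)))
n,l,s,_=cv2.connectedComponentsWithStats(g)
for i in np.argsort(-s[1:,4])[:2]+1:
    r,k=rect(c,(l==i),60); print('cheek',r,s[i],np.median(z[l==i]))
b[:]=0;b[165:258,225:335]=1
g=(b&(hsv[...,1]<70)&(z>38)&(z<58)).astype(np.uint8); g=cv2.morphologyEx(g,cv2.MORPH_OPEN,np.ones((3,3)))
r,k=rect(c,g,48);print('rail',r,cv2.boundingRect(k),np.median(z[g>0]))
E
```

```text
slat ((556.5972290039062, 219.96075439453125), (55.87403869628906, 151.07162475585938), 1.9856070280075073) (249, 8, 61, 164) 55.94808845227125
cheek ((591.1605834960938, 220.59426879882812), (10.643721580505371, 154.5280303955078), 2.263420820236206) [ 309    6   15  169 1854] 58.9103307358576
cheek ((521.6043701171875, 217.03616333007812), (11.14169692993164, 154.74505615234375), 2.181731939315796) [ 234    7   16  169 1845] 58.82362042023678
rail ((561.3526611328125, 87.30693054199219), (27.269765853881836, 87.06885528564453), 2.7865257263183594) (266, 182, 26, 76) 47.015436365672805
```

```bash
python3 - <<'E'
from h import *
c=load('w3');P=cloud(c)
m=(P[...,2]>200)&(P[...,2]<330)
q=P[m]; o=np.argsort(q[:,2]); print(len(q)); print(q[o[:400:25]].round(1))
# finger extents near tip
t=q[(q[:,2]<300)]; print(t.min(0),t.max(0))
print(np.array2string(P[250:300:5,240:320:6,2].astype(int)))
E
```

```text
5028
[[566.6 156.  286.4]
 [566.6 153.6 288.1]
 [571.5 160.7 289.1]
 [546.6 159.2 289.7]
 [544.2 160.2 290.2]
 [544.6 159.5 290.5]
 [545.  159.8 291.2]
 [566.9 160.9 291.7]
 [566.9 145.9 292. ]
 [567.1 140.4 292.3]
 [542.8 159.6 292.6]
 [545.6 159.9 293. ]
 [576.3 157.1 293.3]
 [546.  160.2 293.6]
 [569.9 161.3 294. ]
 [579.4 156.9 294.3]]
[536.22199    138.12801087 286.41397616] [580.13571812 161.55307211 299.99457747]
[[  5   7   7   6   7  47  47  47  47   7   5   6   8   5]
 [  6   7   7   6   6  47  47  47  46   7   6   7   5   7]
 [292 291 291   7   5  46  48  46  46   6 291 291 291   6]
 [296 296 296   7   5  46  47  46  46   6 295 295 296   6]
 [299 300 300   6   7  45  47  47  46   7 300 301 301 293]
 [305 304 304   6   7  47  47  46  46   7 301 304 304 302]
 [307 308 309   6   5  47  47  46  47   7 301 308 307 307]
 [311 312 311   5   6  45  46  46  46   6 302 310 311 312]
 [316 315 314   6   6 427  48  46  46   8 303 315 315 315]
 [317 318 318   7  10  44  46  47  47  12 302 318 318 318]]
```

The fingertips sit about 12 mm ahead of the TCP at this opening and span 44 mm, which fits between the cheeks. Pushing at TCP z≈65.5 puts the tips at about 52–54, level with the top slat only. I'll go behind the stack and descend.

Request:
{"op": "drive_tool", "data": {
  "series": [
    {"travel":[-2,60,0],"turn":0,"claw":20},
    {"travel":[-4,120,0],"turn":0,"claw":20},
    {"travel":[-5,175,-20],"turn":0,"claw":20},
    {"travel":[-5,175,-80],"turn":0,"claw":20},
    {"travel":[-5,175,-140],"turn":0,"claw":20},
    {"travel":[-5,175,-195],"turn":0,"claw":20},
    {"travel":[-5,175,-225],"turn":0,"claw":20},
    {"travel":[-5,175,-234.5],"turn":0,"claw":20},
    {"travel":[-5,175,-234.5],"turn":0,"claw":20},
    {"travel":[-5,175,-234.5],"turn":0,"claw":20}
  ]
}}

```text
t: 4.35
position: [554.5, 326.9, 68.2]
tcp_rot: [2.177, 2.262, 0.006]
force: [0.0, -0.6, 0.7]
finger_gap: 17.3
```

```bash
python3 snap.py side s4; python3 -c "
import cv2
i=cv2.imread('pics/s4.png');cv2.imwrite('pics/s4c.png',cv2.resize(i[190:320,180:310],None,fx=4.5,fy=4.5,interpolation=cv2.INTER_CUBIC))"
```

```text
4.35 [554.5 326.9  68.2] [2.1772 2.2624 0.0057] [ 0.  -0.6  0.7] 17.3 14.0
0.006250905982196483 [ 0.38  0.41  1.77 -0.    0.96  0.34] cam [ 172. 1099. 1077.]
```

View pics/s4c.png

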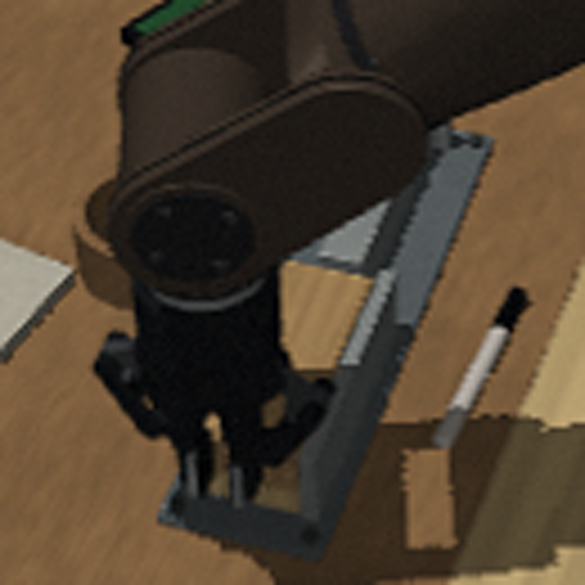

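The fingers are just behind the stack, with the tips over the plate's rear edge at crop (200,490). The measured pose differs from the command by about 2.5 mm, so I'll hold briefly and read it again.

Request:
{"op": "drive_tool", "data": {
  "series": [
    {"travel":[0,0,0],"turn":0,"claw":20},
    {"travel":[0,0,0],"turn":0,"claw":20}
  ]
}}

```text
t: 4.65
position: [553.1, 327.0, 66.7]
tcp_rot: [2.177, 2.264, 0.002]
force: [-0.0, -0.1, 0.0]
finger_gap: 17.0
```

```bash
python3 -c "
from h import *
P=0
" ; python3 snap.py wrist w5; python3 - <<'E'
from h import *
c=load('w5');P=cloud(c)
m=(P[...,2]>45)&(P[...,2]<80)&(P[...,1]>280)&(P[...,1]<350)&(abs(P[...,0]-554)<30)
m[:230]=0
q=P[m];o=np.argsort(q[:,2]);print(q[o[:300:20]].round(1))
E
```

```text
4.65 [553.1 327.   66.7] [2.1771e+00 2.2642e+00 1.8000e-03] [-0.  -0.1  0. ] 17.0 14.0
0.005057401952710919 [0.38 0.41 1.77 0.   0.96 0.34] cam [550. 404. 194.]
[[558.4 295.7  48.3]
 [553.3 295.9  49.6]
 [557.4 296.8  49.9]
 [545.9 296.1  50.3]
 [561.  296.9  50.7]
 [555.6 295.9  51.1]
 [557.3 296.9  51.5]
 [556.4 296.6  51.9]
 [547.8 296.4  52.1]
 [550.1 296.7  52.4]
 [557.3 296.7  52.7]
 [556.  296.8  53. ]
 [548.3 296.8  53.3]
 [562.7 296.9  53.5]
 [544.3 335.2  53.8]]
```

View pics/w5.png

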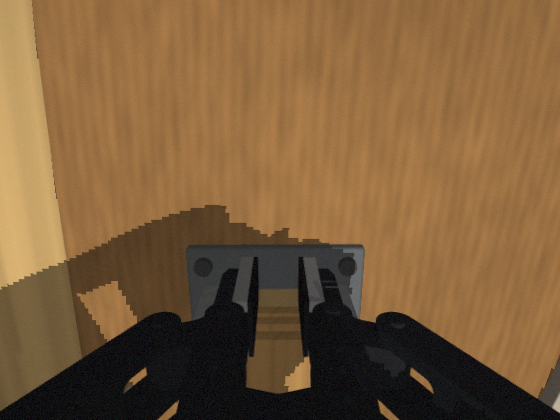

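The arm has settled, with the tips at z≈53 and the slat's rear end at y≈296. I'll start pushing slowly along the magazine axis (0.0375, −0.9993).

Request:
{"op": "drive_tool", "data": {
  "series": [
    {"travel":[0.3,-8,-0.7],"turn":0,"claw":20},
    {"travel":[0.6,-15,-0.7],"turn":0,"claw":20},
    {"travel":[0.8,-20,-0.7],"turn":0,"claw":20},
    {"travel":[1.0,-26,-0.7],"turn":0,"claw":20},
    {"travel":[1.3,-34,-0.7],"turn":0,"claw":20},
    {"travel":[1.6,-43,-0.7],"turn":0,"claw":20},
    {"travel":[2.0,-53,-0.7],"turn":0,"claw":20},
    {"travel":[2.4,-63,-0.7],"turn":0,"claw":20},
    {"travel":[2.7,-71,-0.7],"turn":0,"claw":20},
    {"travel":[2.9,-77,-0.7],"turn":0,"claw":20},
    {"travel":[3.0,-80,-0.7],"turn":0,"claw":20},
    {"travel":[3.0,-80,-0.7],"turn":0,"claw":20}
  ]
}}

```text
t: 6.2
position: [555.9, 246.6, 65.2]
tcp_rot: [2.178, 2.264, -0.0]
force: [-0.0, -0.2, -0.3]
finger_gap: 17.4
```

```bash
python3 snap.py wrist w6;python3 snap.py side s6; python3 -c "
import cv2,numpy as np
i=cv2.imread('pics/s6.png')[190:320,180:310];j=cv2.imread('pics/w6.png')
i=cv2.resize(i,(420,420),interpolation=cv2.INTER_CUBIC);cv2.imwrite('pics/c6.png',cv2.resize(np.hstack([i,j]),(800,343)))"
```

```text
6.2 [555.9 246.6  65.2] [ 2.1778e+00  2.2641e+00 -1.0000e-04] [-0.  -0.2 -0.3] 17.4 14.0
0.006721537193535416 [ 0.25  0.35  1.86 -0.    0.94  0.21] cam [553. 323. 193.]
6.25 [555.9 246.7  65.2] [2.1776e+00 2.2643e+00 1.0000e-04] [-0.   0.2  0.1] 17.2 14.0
0.0016257488012539362 [ 0.25  0.35  1.86 -0.    0.94  0.21] cam [ 172. 1099. 1077.]
```

View pics/c6.png

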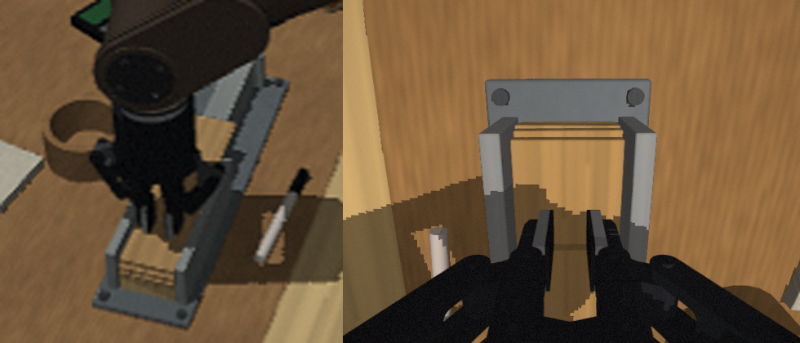

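The top slat is sliding, its rear edge visible between the fingers, and the lower slats are flush at the rear. I'll continue to the rail.

Request:
{"op": "drive_tool", "data": {
  "series": [
    {"travel":[0.2,-6,0],"turn":0,"claw":20},
    {"travel":[0.6,-15,0],"turn":0,"claw":20},
    {"travel":[1.0,-26,0],"turn":0,"claw":20},
    {"travel":[1.4,-38,0],"turn":0,"claw":20},
    {"travel":[1.9,-50,0],"turn":0,"claw":20},
    {"travel":[2.4,-62,0],"turn":0,"claw":20},
    {"travel":[2.8,-74,0],"turn":0,"claw":20},
    {"travel":[3.2,-85,0],"turn":0,"claw":20},
    {"travel":[3.5,-94,0],"turn":0,"claw":20},
    {"travel":[3.8,-100,0],"turn":0,"claw":20},
    {"travel":[3.9,-103,0],"turn":0,"claw":20},
    {"travel":[3.9,-103,0],"turn":0,"claw":20}
  ]
}}

```text
t: 7.8
position: [559.7, 143.6, 65.1]
tcp_rot: [2.178, 2.264, -0.0]
force: [0.6, -0.8, -0.7]
finger_gap: 16.8
```

Request:
{"op": "drive_tool", "data": {
  "series": [
    {"travel":[-0.2,6,0],"turn":0,"claw":20},
    {"travel":[-0.4,12,4],"turn":0,"claw":20},
    {"travel":[-0.4,20,50],"turn":0,"claw":20},
    {"travel":[-0.4,20,110],"turn":0,"claw":50},
    {"travel":[-0.4,20,170],"turn":0,"claw":100},
    {"travel":[-0.4,20,210],"turn":0,"claw":100},
    {"travel":[-0.4,20,210],"turn":0,"claw":100},
    {"travel":[-0.4,20,210],"turn":0,"claw":100}
  ]
}}

```text
t: 8.8
position: [558.7, 164.1, 274.3]
tcp_rot: [-2.177, -2.264, 0.001]
force: [0.4, 0.3, 0.4]
finger_gap: 85.6
```

```bash
python3 snap.py wrist w7;python3 snap.py side s7; python3 -c "
import cv2,numpy as np
i=cv2.imread('pics/s7.png')[190:320,180:310];j=cv2.imread('pics/w7.png')
i=cv2.resize(i,(420,420),interpolation=cv2.INTER_CUBIC);cv2.imwrite('pics/c7.png',cv2.resize(np.hstack([i,j]),(800,343)))"
```

```text
8.8 [558.7 164.1 274.3] [-2.1765e+00 -2.2643e+00  1.5000e-03] [0.4 0.3 0.4] 85.6 14.0
0.029589330403587234 [0.11 0.06 1.78 0.   1.3  0.07] cam [556. 241. 402.]
8.85 [558.3 163.9 273.2] [-2.1758 -2.2633  0.0039] [ 0.2  0.1 -0.8] 85.5 14.0
0.01285899062496528 [0.11 0.06 1.78 0.   1.3  0.07] cam [ 172. 1099. 1077.]
```

View pics/c7.png

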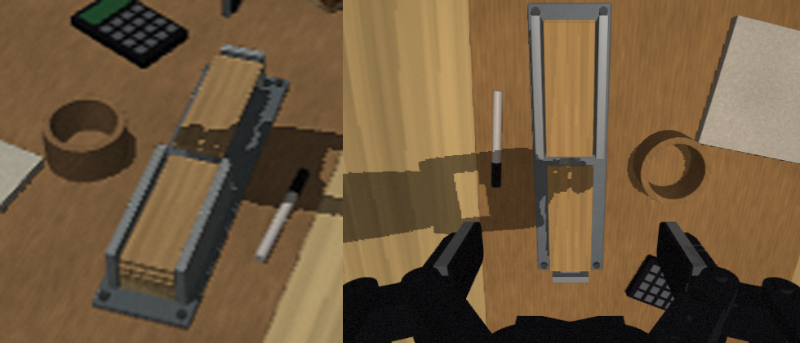

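The slat lies on the rail, separated from the stack and short of the stop, and the lower slats haven't moved. Next I'll measure its pose.

```bash
python3 - <<'E'
from h import *
c=load('w7');P=cloud(c);z=P[...,2]
hsv=cv2.cvtColor(c['p'],cv2.COLOR_RGB2HSV)
b=np.zeros(z.shape,bool); b[0:350,225:335]=1
w=(b&(hsv[...,1]>60)&(z>44)&(z<66)).astype(np.uint8); w=cv2.morphologyEx(w,cv2.MORPH_OPEN,np.ones((5,5)))
n,l,s,_=cv2.connectedComponentsWithStats(w)
for i in np.argsort(-s[1:,4])[:2]+1:
    zz=np.median(z[l==i]); r,k=rect(c,l==i,50 if s[i,1]<100 else 55); 
    A=P[l==i]; co,*_=np.linalg.lstsq(np.c_[A[:,:2]-A[:,:2].mean(0),np.ones(len(A))],A[:,2],rcond=None)
    d=np.array(r[0])-[556.4,218.8]; a=np.array([.0375,-.9993])
    print(r,s[i],zz,'tilt',co[:2],'magx',d@a,'magy',d@[a[1]*-1,a[0]])
E
```

```text
((555.7664184570312, 216.53573608398438), (55.811946868896484, 148.29217529296875), 2.1527814865112305) [ 246   27   64  165 9845] 48.98154472542429 tilt [ 0.0007871  -0.00089402] magx 2.238919623413098 magy -0.7180479327392355
((562.9352416992188, 58.227725982666016), (55.8724479675293, 149.26502990722656), 2.284672260284424) [ 250  202   57  130 6909] 54.027886642846106 tilt [-1.19786474e-05 -9.28939354e-04] magx 160.70494498924256 magy 0.5092067543792951
```

The slat is at magazine x≈160.7, z 48 and flat, so the first condition is met. I'll grasp at (562.9, 58.2).

Request:
{"op": "drive_tool", "data": {
  "series": [
    {"travel":[2,-55,0],"turn":0,"claw":100},
    {"travel":[3.3,-104,-20],"turn":0,"claw":100},
    {"travel":[3.3,-104,-75],"turn":0,"claw":100},
    {"travel":[3.3,-104,-130],"turn":0,"claw":100},
    {"travel":[3.3,-104,-165],"turn":0,"claw":100},
    {"travel":[3.3,-104,-170],"turn":0,"claw":100},
    {"travel":[3.3,-104,-170],"turn":0,"claw":100},
    {"travel":[3.3,-104,-170],"turn":0,"claw":100}
  ]
}}

```text
t: 9.9
position: [564.0, 59.7, 107.2]
tcp_rot: [2.176, 2.262, 0.004]
force: [0.5, 0.2, 0.4]
finger_gap: 85.0
```

```bash
python3 snap.py wrist w8
```

```text
9.9 [564.   59.7 107.2] [2.1756 2.2625 0.0037] [0.5 0.2 0.4] 85.0 14.0
0.008016358824448096 [-0.07  0.2   1.95  0.    0.99 -0.11] cam [561. 136. 235.]
```

View pics/w8.png

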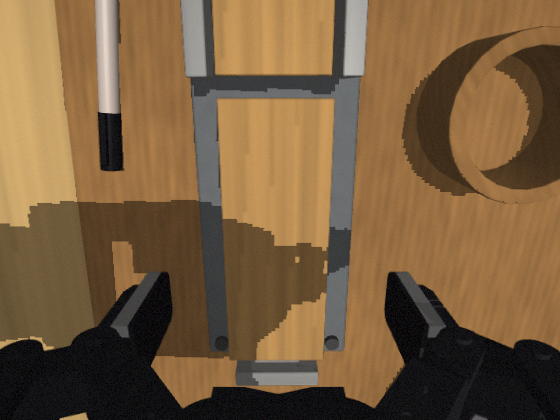

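The slat is centred between the open fingers (columns 170 and 387, slat middle about 277). I'll go down and close.

Request:
{"op": "drive_tool", "data": {
  "series": [
    {"travel":[0,0,-30],"turn":0,"claw":100},
    {"travel":[0,0,-52],"turn":0,"claw":100},
    {"travel":[0,0,-62],"turn":0,"claw":100},
    {"travel":[0,0,-62],"turn":0,"claw":100},
    {"travel":[0,0,-62],"turn":0,"claw":100},
    {"travel":[0,0,-62],"turn":0,"claw":80},
    {"travel":[0,0,-62],"turn":0,"claw":60},
    {"travel":[0,0,-62],"turn":0,"claw":50},
    {"travel":[0,0,-62],"turn":0,"claw":50},
    {"travel":[0,0,-62],"turn":0,"claw":50},
    {"travel":[0,0,-62],"turn":0,"claw":50}
  ]
}}

```text
t: 11.32
position: [563.5, 59.7, 44.3]
tcp_rot: [2.177, 2.263, 0.002]
force: [0.3, 0.3, 6.2]
finger_gap: 54.6
```

```bash
python3 snap.py wrist w9
```

```text
11.325 [563.5  59.7  44.3] [2.1767e+00 2.2633e+00 1.9000e-03] [0.3 0.3 6.2] 54.6 14.0
0.002077614196847502 [-0.07  0.3   1.97  0.    0.87 -0.11] cam [560. 136. 172.]
```

View pics/w9.png

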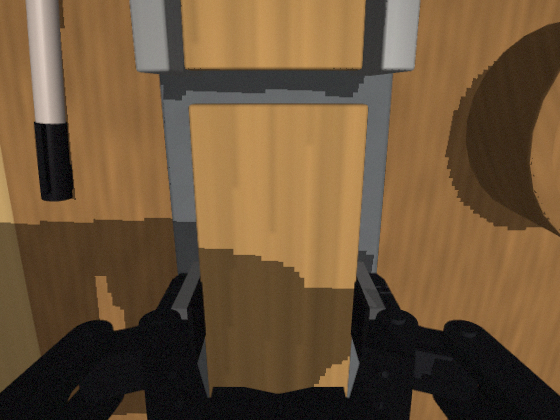

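The slat is gripped at a gap of 54.6, squarely. I'll lift it straight up.

Request:
{"op": "drive_tool", "data": {
  "series": [
    {"travel":[0,0,5],"turn":0,"claw":40},
    {"travel":[0,0,15],"turn":0,"claw":40},
    {"travel":[0,0,40],"turn":0,"claw":40},
    {"travel":[0,0,75],"turn":0,"claw":40},
    {"travel":[0,0,110],"turn":0,"claw":40},
    {"travel":[0,0,130],"turn":0,"claw":40},
    {"travel":[0,0,130],"turn":0,"claw":40},
    {"travel":[0,0,130],"turn":0,"claw":40}
  ]
}}

```text
t: 12.38
position: [561.6, 59.8, 171.4]
tcp_rot: [-2.176, -2.263, 0.003]
force: [-0.0, -0.9, -0.8]
finger_gap: 54.8
```

```bash
python3 snap.py wrist w10; python3 snap.py side s10
```

```text
12.375 [561.6  59.8 171.4] [-2.1762 -2.2626  0.0029] [-0.  -0.9 -0.8] 54.8 14.0
0.01383832966798835 [-0.07  0.12  1.91  0.    1.11 -0.11] cam [559. 136. 299.]
12.425 [561.4  59.8 171. ] [-2.1758 -2.2622  0.0037] [-0.3 -0.7 -0.4] 54.6 14.0
0.005405124697496138 [-0.07  0.12  1.91 -0.    1.11 -0.11] cam [ 172. 1099. 1077.]
```

View pics/w10.png

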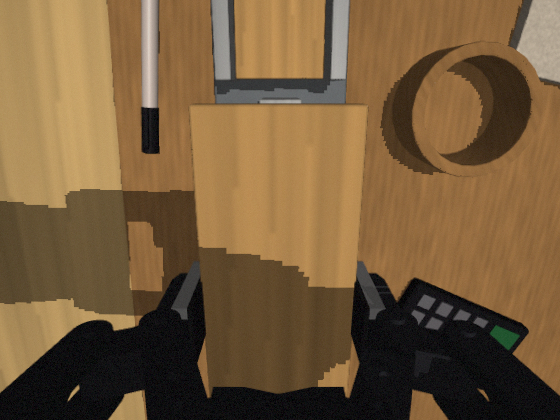

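View pics/s10.png

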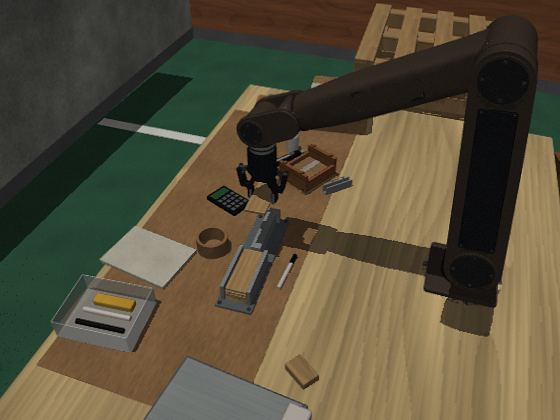

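The slat held in the gripper looks level and unshifted: its far end is at row 105, as at the grasp. Next I'll measure it relative to the TCP.

```bash
python3 - <<'E'
from h import *
for n,T in (('w9',(563.5,59.7,44.3)),('w10',(561.6,59.8,171.4))):
    c=load(n);P=cloud(c);q=P[110:255,205:352].reshape(-1,3)
    co,*_=np.linalg.lstsq(np.c_[q[:,:2]-T[:2],np.ones(len(q))],q[:,2]-T[2],rcond=None); 
    zt=T[2]+10.7
    hs=cv2.cvtColor(c['p'],cv2.COLOR_RGB2HSV)
    e=onplane(c,[(193,105),(367,104.5),(205,340),(354,340)],zt)-T
    print(n,co,np.median(q[:,2])-T[2]); print(e.round(1))
    m=e[:2].mean(0); print('end mid',m,'width',np.linalg.norm(e[0]-e[1]))
E
```

```text
w9 [-2.25578591e-03  8.71317964e-02  6.25536067e+00] 9.72585046719594
[[-28.5  70.3  10.7]
 [ 24.6  72.5  10.7]
 [-26.6 -15.1  10.7]
 [ 29.4 -13.   10.7]]
end mid [-1.90628506 71.37901201 10.7       ] width 53.15367761697785
w10 [-3.99545117e-03  7.52847963e-02  6.76846133e+00] 9.763796058332503
[[-28.5  70.3  10.7]
 [ 24.6  72.5  10.7]
 [-26.7 -15.3  10.7]
 [ 29.4 -13.   10.7]]
end mid [-1.94223775 71.37755056 10.7       ] width 53.19600526312514
```

```bash
python3 - <<'E'
from h import *
for n in ('w9','w10'):
    c=load(n);P=cloud(c);z=P[...,2]
    T=np.array((563.5,59.7,44.3) if n=='w9' else (561.6,59.8,171.4))
    for (a,b,e,f) in((205,110,350,130),(205,150,350,170),(205,200,350,220),(210,235,350,255),(215,300,345,320),(215,350,340,370)):
        print(n,b,np.round(np.median(P[b:f,a:e].reshape(-1,3),0)-T,1))
    print('table left', [np.round(np.median(z[v:v+20,5:40]),1) for v in (20,100,180,280)], [np.round(np.median(z[v:v+15,190:240] ),1) for v in (20,)])
    # columns of slat edges at several rows
    hs=cv2.cvtColor(c['p'],cv2.COLOR_RGB2HSV)
    print([int(x) for x in c['p'][100,200]])
E
```

```text
w9 110 [-2.7 66.8  9.7]
w9 150 [-2.3 54.2  9.7]
w9 200 [-1.6 37.3  9.7]
w9 235 [-0.3 24.6  9.8]
w9 300 [ 0.8 -1.3  9.7]
w9 350 [  0.8 -23.9   9.7]
table left [np.float64(0.3), np.float64(-0.1), np.float64(-0.3), np.float64(-0.8)] [np.float64(49.0)]
[95, 98, 99]
w10 110 [-2.6 66.8  9.8]
w10 150 [-2.3 54.2  9.8]
w10 200 [-1.6 37.3  9.8]
w10 235 [-0.3 24.7  9.7]
w10 300 [ 0.8 -1.4  9.7]
w10 350 [  0.6 -23.8   9.7]
table left [np.float64(-1.1), np.float64(-1.1), np.float64(-1.1), np.float64(-1.0)] [np.float64(44.0)]
[133, 96, 60]
```

The slat is level in the grip, with its top 9.7 to 9.8 above the TCP along its whole length. Its centre is about 2.5 mm behind the TCP along tool x. I'll carry it over the crate.

Request:
{"op": "drive_tool", "data": {
  "series": [
    {"travel":[-2,-20,0],"turn":-0.04,"claw":40},
    {"travel":[-5,-55,0],"turn":-0.1,"claw":40},
    {"travel":[-9,-95,0],"turn":-0.16,"claw":40},
    {"travel":[-13,-138,0],"turn":-0.23,"claw":40},
    {"travel":[-17,-181,0],"turn":-0.3,"claw":40},
    {"travel":[-21,-224,0],"turn":-0.36,"claw":40},
    {"travel":[-25,-267,0],"turn":-0.42,"claw":40},
    {"travel":[-28,-305,0],"turn":-0.47,"claw":40},
    {"travel":[-30,-330,0],"turn":-0.5,"claw":40},
    {"travel":[-31.4,-341.4,0],"turn":-0.507,"claw":40},
    {"travel":[-31.4,-341.4,0],"turn":-0.507,"claw":40},
    {"travel":[-31.4,-341.4,0],"turn":-0.507,"claw":40}
  ]
}}

```text
t: 13.98
position: [531.3, -280.6, 173.0]
tcp_rot: [-2.674, -1.647, -0.0]
force: [0.2, 0.5, -1.1]
finger_gap: 54.5
```

Request:
{"op": "drive_tool", "data": {
  "series": [
    {"travel":[0,0,-20],"turn":0,"claw":40},
    {"travel":[0,0,-45],"turn":0,"claw":40},
    {"travel":[0,0,-60],"turn":0,"claw":40},
    {"travel":[0,0,-68],"turn":0,"claw":40},
    {"travel":[0,0,-72],"turn":0,"claw":40},
    {"travel":[0,0,-72],"turn":0,"claw":40},
    {"travel":[0,0,-72],"turn":0,"claw":40},
    {"travel":[0,0,-72],"turn":0,"claw":40}
  ]
}}

```text
t: 14.98
position: [531.5, -282.0, 101.8]
tcp_rot: [2.675, 1.645, 0.001]
force: [0.9, -0.2, -1.1]
finger_gap: 54.5
```

```bash
python3 snap.py wrist w11; python3 snap.py side s11; python3 snap.py top t11;  python3 -c "
import cv2,numpy as np
i=cv2.imread('pics/s11.png')[120:220,250:370];j=cv2.imread('pics/w11.png')
i=cv2.resize(i,(504,420),interpolation=cv2.INTER_CUBIC);cv2.imwrite('pics/c11.png',cv2.resize(np.hstack([i,j]),(800,316)))"
```

```text
14.975 [ 531.5 -282.   101.8] [2.6750e+00 1.6451e+00 7.0000e-04] [ 0.9 -0.2 -1.1] 54.5 14.0
0.0031048974440872207 [-0.66  0.28  1.86 -0.    0.99 -0.19] cam [ 567. -214.  229.]
15.025 [ 531.4 -281.9  101.7] [2.6753e+00 1.6452e+00 6.0000e-04] [ 0.4 -0.2 -0.8] 54.9 14.0
0.0032356344278239323 [-0.66  0.28  1.86  0.    0.99 -0.19] cam [ 172. 1099. 1077.]
15.075 [ 531.4 -281.8  101.6] [2.6754e+00 1.6455e+00 4.0000e-04] [ 0.2 -0.1  0.2] 54.5 14.0
0.002433444379575779 [-0.66  0.28  1.86 -0.    0.99 -0.19] cam [ 342.  -12. 1390.]
```

View pics/c11.png

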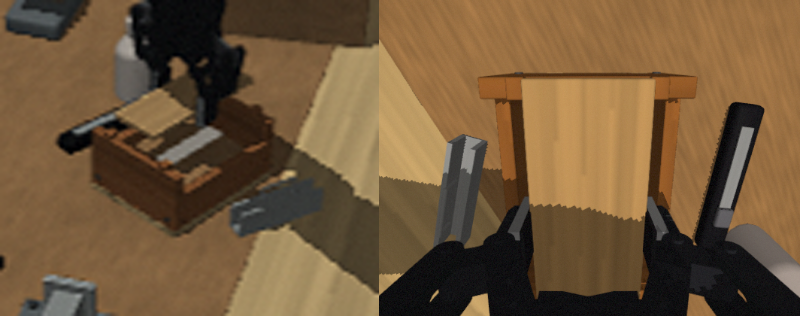

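View pics/w11.png

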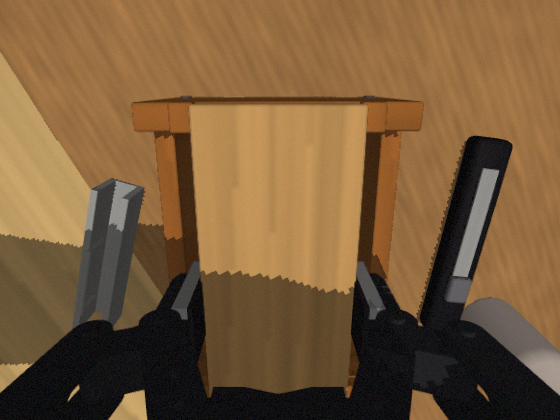

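In the wrist view the slat sits squarely over the crate, with its far end (row 105) just inside the far wall's outer edge. As a check, I'll measure the far wall and cleats against the slat within this one image.

```bash
python3 - <<'E'
from h import *
c=load('w11')
a=np.radians(63.2);X=np.array([np.cos(a),np.sin(a)]);Y=np.array([-X[1],X[0]]);C=np.array([530.4,-285.3])
P=cloud(c);z=P[...,2]
def f(uv,zz): p=onplane(c,[uv],zz)[0,:2]-C; return round(p@X,1),round(p@Y,1)
zt=101.8+10.7
for n,uv,zz in (('wallL top-out',(133,103),75),('wallR',(421,102),75),('wallLlow',(135,130),75),('wallRlow',(420,129),75),('slatL',(191,105),zt),('slatR',(367,104),zt),('slatL2',(205,330),zt),('slatR2',(355,330),zt)): print(n,f(uv,zz))
print([ (u,int(z[118,u])) for u in range(128,430,8)])
s=c['p'][118]; print([ (u,s[u].tolist()) for u in range(160,196,3)])
E
python3 -c "
import cv2
i=cv2.imread('pics/w11.png');cv2.imwrite('pics/w11c.png',cv2.resize(i[85:185,120:435],None,fx=2.5,fy=2.5,interpolation=cv2.INTER_NEAREST))"
```

```text
wallL top-out (np.float64(74.3), np.float64(58.4))
wallR (np.float64(74.7), np.float64(-58.1))
wallLlow (np.float64(63.5), np.float64(58.8))
wallRlow (np.float64(63.9), np.float64(-58.9))
slatL (np.float64(75.1), np.float64(26.4))
slatR (np.float64(75.4), np.float64(-27.4))
slatL2 (np.float64(-5.9), np.float64(27.0))
slatR2 (np.float64(-6.0), np.float64(-28.9))
[(128, 0), (136, 73), (144, 74), (152, 73), (160, 74), (168, 73), (176, 79), (184, 80), (192, 110), (200, 111), (208, 111), (216, 111), (224, 110), (232, 112), (240, 110), (248, 112), (256, 111), (264, 111), (272, 111), (280, 112), (288, 110), (296, 111), (304, 111), (312, 110), (320, 111), (328, 110), (336, 112), (344, 113), (352, 110), (360, 112), (368, 82), (376, 81), (384, 80), (392, 74), (400, 72), (408, 74), (416, 73), (424, 0)]
[(160, [152, 93, 41]), (163, [152, 90, 38]), (166, [155, 93, 45]), (169, [133, 79, 35]), (172, [155, 92, 40]), (175, [155, 96, 42]), (178, [155, 97, 42]), (181, [152, 92, 37]), (184, [154, 95, 47]), (187, [150, 91, 38]), (190, [168, 129, 77]), (193, [189, 144, 86])]
```

View pics/w11c.png

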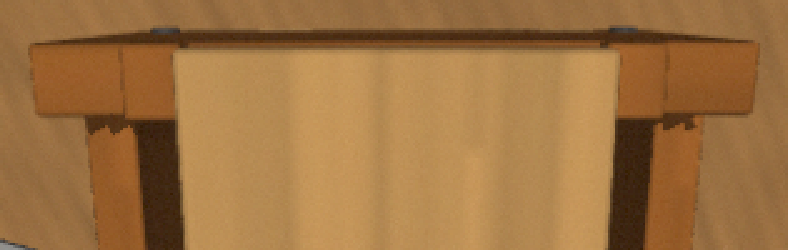

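The slat end is at 75.2 against the wall's outer face at 74.5, and laterally it is within 1 mm, so it's well centred. Lowering gently.

Request:
{"op": "drive_tool", "data": {
  "series": [
    {"travel":[0,0,-8],"turn":0,"claw":40},
    {"travel":[0,0,-16],"turn":0,"claw":40},
    {"travel":[0,0,-21],"turn":0,"claw":40},
    {"travel":[0,0,-24],"turn":0,"claw":40},
    {"travel":[0,0,-26],"turn":0,"claw":40},
    {"travel":[0,0,-27.5],"turn":0,"claw":40},
    {"travel":[0,0,-28.5],"turn":0,"claw":40},
    {"travel":[0,0,-28.5],"turn":0,"claw":40},
    {"travel":[0,0,-28.5],"turn":0,"claw":40},
    {"travel":[0,0,-28.5],"turn":0,"claw":40}
  ]
}}

```text
t: 16.38
position: [531.3, -281.7, 72.8]
tcp_rot: [2.676, 1.646, 0.0]
force: [0.4, -0.3, -1.4]
finger_gap: 54.8
```

Request:
{"op": "drive_tool", "data": {
  "series": [
    {"travel":[0,0,-0.6],"turn":0,"claw":40},
    {"travel":[0,0,-0.6],"turn":0,"claw":40},
    {"travel":[0,0,-1.2],"turn":0,"claw":40},
    {"travel":[0,0,-1.2],"turn":0,"claw":40},
    {"travel":[0,0,-1.2],"turn":0,"claw":40}
  ]
}}

```text
t: 17.0
position: [531.2, -281.7, 71.4]
tcp_rot: [-2.676, -1.646, 0.0]
force: [-0.1, -0.0, -0.9]
finger_gap: 54.3
```

Request:
{"op": "drive_tool", "data": {
  "series": [
    {"travel":[0,0,-0.6],"turn":0,"claw":40},
    {"travel":[0,0,-0.6],"turn":0,"claw":40},
    {"travel":[0,0,-1.0],"turn":0,"claw":40},
    {"travel":[0,0,-1.0],"turn":0,"claw":40},
    {"travel":[0,0,-1.0],"turn":0,"claw":40}
  ]
}}

```text
t: 17.62
position: [531.2, -281.7, 71.3]
tcp_rot: [-2.676, -1.646, 0.0]
force: [-2.6, 2.3, 5.1]
finger_gap: 54.6
```

```bash
python3 snap.py wrist w12; python3 - <<'E'
from h import *
c=load('w12');P=cloud(c)
for b in (115,160,220,300,360): print(b,np.median(P[b:b+15,215:340].reshape(-1,3),0).round(1))
print([ (u,int(P[115,u,2])) for u in range(128,430,12)])
E
```

```text
17.625 [ 531.2 -281.7   71.3] [-2.6758e+00 -1.6458e+00  3.0000e-04] [-2.6  2.3  5.1] 54.6 14.0
0.0019109734176405726 [-0.66  0.33  1.87 -0.    0.94 -0.19] cam [ 566. -213.  199.]
115 [ 561.6 -222.6   81. ]
160 [ 555.1 -235.4   81. ]
220 [ 545.8 -253.8   81. ]
300 [ 531.7 -281.8   81. ]
360 [ 519.2 -306.2   81. ]
[(128, 73), (140, 75), (152, 80), (164, 80), (176, 77), (188, 73), (200, 80), (212, 80), (224, 79), (236, 80), (248, 80), (260, 81), (272, 81), (284, 81), (296, 80), (308, 80), (320, 80), (332, 82), (344, 81), (356, 80), (368, 75), (380, 74), (392, 80), (404, 81), (416, 74), (428, 74)]
```

View pics/w12.png

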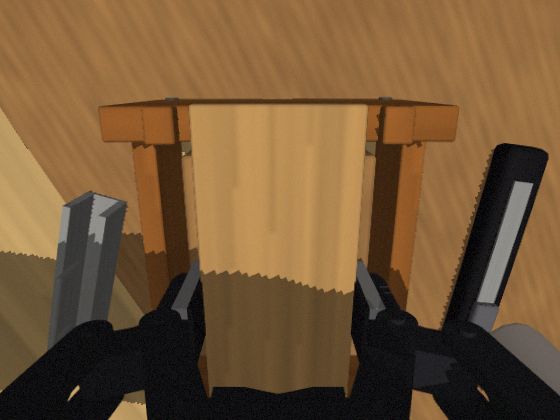

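The slat is seated: the wrist reads 5 N, its top is at a uniform depth z of 81, level with the cleat tops, and the play is about equal on both sides. Releasing.

Request:
{"op": "drive_tool", "data": {
  "series": [
    {"travel":[0,0,0.5],"turn":0,"claw":66},
    {"travel":[0,0,0.5],"turn":0,"claw":72},
    {"travel":[0,0,0.5],"turn":0,"claw":82},
    {"travel":[0,0,0.5],"turn":0,"claw":95},
    {"travel":[0,0,0.5],"turn":0,"claw":100},
    {"travel":[0,0,0.5],"turn":0,"claw":100},
    {"travel":[0,0,20],"turn":0,"claw":100},
    {"travel":[0,0,60],"turn":0,"claw":100},
    {"travel":[0,0,120],"turn":0,"claw":100},
    {"travel":[0,0,180],"turn":0,"claw":100},
    {"travel":[0,0,210],"turn":0,"claw":100},
    {"travel":[0,0,210],"turn":0,"claw":100}
  ]
}}

```text
t: 19.18
position: [532.6, -282.6, 286.1]
tcp_rot: [2.668, 1.641, 0.005]
force: [-0.3, -0.5, -1.2]
finger_gap: 85.9
```

```bash
python3 snap.py wrist w13; python3 snap.py side s13;python3 - <<'E'
from h import *
c=load('w13');P=cloud(c);z=P[...,2]
hsv=cv2.cvtColor(c['p'],cv2.COLOR_RGB2HSV)
a=np.radians(63.2);X=np.array([np.cos(a),np.sin(a)]);Y=np.array([-X[1],X[0]]);C=np.array([530.4,-285.3])
d=P[...,:2]-C; u=d@X; v=d@Y
m=((z>77)&(z<87)&(abs(u)<90)&(abs(v)<31)).astype(np.uint8)
m=cv2.morphologyEx(m,cv2.MORPH_OPEN,np.ones((5,5)))
r,k=rect(c,m,82); q=np.array(r[0])-C; print(r,'crate x,y',q@X,q@Y,cv2.boundingRect(k))
for lo in (-70,-40,0,40,60): s=(m>0)&(u>lo)&(u<lo+10); print(lo,np.median(z[s]))
w=((z>63)&(z<76)&(np.abs(v)<62)&(abs(u)<90)&(abs(v)>44))
for sg in (1,-1): print('wall',np.median(u[w&(u*sg>55)]), v[w&(u*sg>55)].min(),v[w&(u*sg>55)].max())
E
```

```text
19.175 [ 532.6 -282.6  286.1] [2.6684 1.6414 0.0053] [-0.3 -0.5 -1.2] 85.9 14.0
0.08031970105817424 [-0.66  0.1   1.72  0.    1.31 -0.19] cam [ 567. -214.  414.]
19.225 [ 531.6 -281.9  282.8] [2.6727e+00 1.6439e+00 2.3000e-03] [ 1.1  0.3 -0.2] 85.2 14.0
0.060402748970389754 [-0.66  0.1   1.73  0.    1.31 -0.19] cam [ 172. 1099. 1077.]
((530.6062622070312, -284.27069091796875), (149.0442657470703, 55.664302825927734), 63.069129943847656) crate x,y 1.011745686068514 0.2799856266368004 (243, 92, 64, 160)
-70 81.01331597953593
-40 81.02934286831594
0 81.02628936258608
40 81.02861213285398
60 80.94116689935443
wall 69.43871798064181 -59.71701026680231 59.56842198158468
wall -66.79670110545064 -59.71548069955832 59.27437586976772
```

View pics/w13.png

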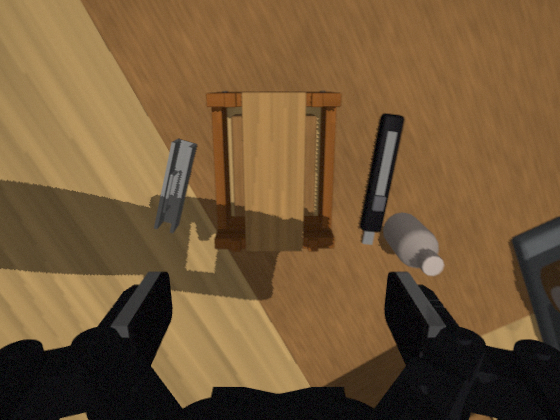

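View pics/s13.png

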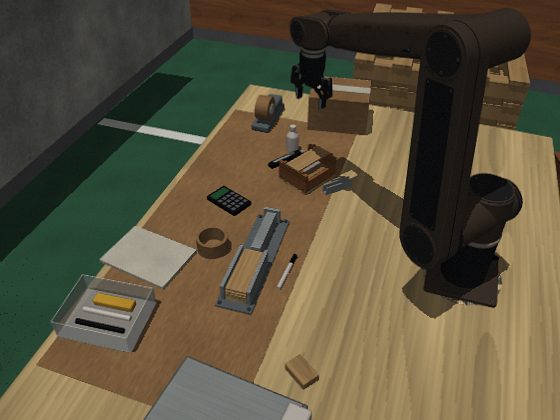

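The slat lies flat across both end walls between the cleats, off-centre by (+1.0, +0.3) mm and 0.1° off the crate's axis. Everything else is where it was and the gripper is clear, so I'm handing in.

```bash
python3 -c "
from bench import ticket
print(ticket.close_job())"
```

```text
the job is handed in; nothing more can be done
None
```

The top slat is now lying flat across the crate, and I handed the job in at about 19 s of the 58 s allowed. I pushed it from its rear end along the magazine onto the rail and let go. Then I gripped it by its long edges, carried it over, lowered it until the wrist force read about 5 N, and released it.

**On the rail:** the slat was at magazine x ≈ 161 mm, flat, with the fingers well clear.

**On the crate (last wrist picture):**

| Check | Measured | Allowed |
|---|---|---|
| Centring along the crate | +1.0 mm | ±10 mm |
| Centring across the crate | +0.3 mm | ±8 mm |
| Angle to the crate's x axis | about 0.1° (0.002 rad) | 0.10 rad |
| Height of its top | 81 mm at five places along its length (82 nominal; depth reads about 1 mm low) | within 2.5 mm |

**Disagreements:**
- **Slat 2:** it measured about 2 mm from the magazine's middle, but its mask came out short (148 mm instead of 150). I had no measurement of where it started. In the pictures the lower slats look flush and unmoved.
- **Crate centre:** in the final picture the wall midpoint came out about 1.3 mm from the crate centre I had used. That is within calibration error.
- **Bystanders:** I checked these only by eye in the last wrist and side pictures. None looked moved.

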